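Zero the scale and load the solvent crate

TASK

With the bottles still off the scale, turn the tare knob until its yellow pointer stands on the red zero mark, and leave it there. Then stand the white alcohol bottle, the amber bottle and the green spray can upright in the blue crate on the scale, one to each free cell, setting them down rather than dropping them. Leave the solder spool in its cell, keep the bottles upright, and do not disturb the screwdriver, the cutter and the screw dish.

Things in the scene. Friction and masses are not known exactly. Their poses are not given: they have to be found in the camera images.
- tare_knob (a joint): angle of the black tare knob about the vertical; 0 = the yellow pointer stands on the red zero mark, positive = pointer turned counterclockwise from it seen from above; stops at -1.7 and 1.7; stiff enough to stay where it is left
- tare_grip (a point): point on the knob's vertical axis, 12 mm below the top of its bar grip; x axis along the bar towards the pointer end, z up. The bar is 56 mm long, 14 mm thick, 34 mm high, its top 84 mm above the bench, on a 60 mm round skirt whose top is 50 mm above the bench; a white 108 mm dial lies under it, 39 mm above the bench
- zero_mark (a point): the red zero mark on the white dial, 48 mm from the knob's axis, 39 mm above the bench
- scale: grey bench scale fixed to the bench; origin under the centre of its round metal pan (244 mm across, top 50 mm above the bench); a console 130 mm wide with the tare dial reaches out to its -y side to 245 mm from the origin; the knob's axis is at (0, -185 mm) from the origin
- crate: blue open crate, 164 x 164 x 40 mm, standing at any angle on the scale's pan (does not move); origin at the centre of its underside, x and y along its walls; two crossing dividers make 2 x 2 cells
- cell0 (a point): centre of the floor of one 76 x 76 mm cell of the crate (5 mm above the crate's underside); walls 4 mm thick rise 35 mm above it (the one that holds the solder spool)
- cell1 (a point): centre of the floor of one 76 x 76 mm cell of the crate (5 mm above the crate's underside); walls 4 mm thick rise 35 mm above it (free at the start)
- cell2 (a point): centre of the floor of one 76 x 76 mm cell of the crate (5 mm above the crate's underside); walls 4 mm thick rise 35 mm above it (free at the start)
- cell3 (a point): centre of the floor of one 76 x 76 mm cell of the crate (5 mm above the crate's underside); walls 4 mm thick rise 35 mm above it (free at the start)
- alcohol_bottle: white bottle with a clear neck, body 64 mm across, 132 mm tall, 0.19 kg, standing; origin at the centre of its underside, z up; round straight body up to about 90 mm height
- amber_bottle: amber glass bottle with a paper band and a black ribbed cap, 54 mm across, 112 mm tall, about 0.22 kg, standing; origin at the centre of its underside, z up; straight body up to 80 mm height, then a shoulder and a 38 mm cap
- spray_can: green spray can with a white band and a white nozzle, 50 mm across, 120 mm tall, about 0.2 kg, standing; origin at the centre of its underside, z up; straight body up to 95 mm height
- solder_spool: spool of solder wire with blue flanges, 56 mm across, 45 mm tall, standing in one cell of the crate; origin at the centre of its underside
- driver_red: red screwdriver lying on the bench, 174 mm long along its y axis, 24 mm high; leave it alone
- side_cutter: side cutter with blue grips lying on the bench, 134 mm long along its y axis, 55 mm wide, 12 mm high; leave it alone
- screw_dish: round metal dish of screws, 72 mm across, 18 mm high; leave it alone

How it is judged:
By the outcome, as a careful person would: the job done as asked, in the order asked, and still so for the second after the job is handed in, with the robot touching nothing.
It also fails if it takes over 72 s, if anything falls off the work surface, if the arm or the gripper's body presses on something with over 40 N, if the wrist force passes 120 N, or if a joint passes its speed limit or range.

ROBOT

A 7-joint arm with a two-finger parallel gripper is mounted at the origin on a cart in front of the work surface, level with it; the furniture and walls round the work are solid. World frame = base frame: x ahead of the robot, y to its left, z up, the work surface at z = 0. Lengths are in m, angles in rad, forces in N, time in s.
With the tool pointing down it reaches from about 0.4 to 0.85 m from the base axis. Payload 6.9 kg.
Tool frame: the origin (TCP) lies midway between the tips of the shut fingers; the grasp point (between the pads) lies 19 mm behind it; z points along the fingers, y is the line along which they close (so a half turn about z gives the same grasp; the last joint's range is limited). The gripper opens to 85 mm and grips with 20 to 120 N. Pads are 22 mm wide; open, the fingers measure 114 mm over their backs; the gripper's body (76 mm by 85 mm) begins 54 mm behind the grasp point. The pads swing forward as they close: fully open they stand 13 mm farther back than shut.
Start: joints at [1.317, 0.507, -0.238, 1.5, 0.126, 1.149, -0.155], TCP at [0.22, -0.585, 0.231] pointing down, gripper open.
Joint ranges: [-3.08, 3.08], [-0.24, 2.05], [-1.43, 1.35], [0, 2.5], [-1.52, 4.66], [0.17, 1.96], [-2.89, 2.89]. Speed limits (rad/s): [2.39, 2.39, 3.14, 3.14, 3.14, 3.14, 3.14].

INTERFACE

Orientations are given as a unit quaternion [w, x, y, z].
In Python, from bench import r, camera gives the robot as it stands.
- The arm moves only by the tool jog_arm, never from a script. Its argument "moves" is one flat list of numbers, 5 for each row, row after row: the shift along the tool's x, y, z in cm, then the turn about the tool's z in rad, then the finger opening in cm, from 0 to 8.54. A call has 1 to 10 rows; each row is the pose to reach, as a shift and turn from the pose commanded when the call began, along the tool's axes at that moment; what a row does not reach only later rows make up. A row lasts 1/12 s, in which the tool goes at most 41.7 mm and 7.16 degrees, less where a joint would pass 70% of its speed; a pose out of reach is approached as far as the arm can. A call with a gripper value outside its range is refused whole. The fingers move at their own pace and stop on an object; "newtons" is the grip in N (left out, the last holds). Time passes only in rows, so rows that repeat a pose let the fingers close. It gives the time, the measured TCP pose, the force, the opening and the grip force at its end, in the units of the state.
- r.get_state(): the state, without advancing time (a new reading comes with each control period).
- camera(name): name is "scene" or "side" or "wrist"; returns a dict with "img" (420x560x3 uint8, red, green, blue), "depth" (420x560 float32, m along the optical axis (not along the pixel's ray), 0 where there is no reading), "mtx" (3x3 intrinsics, pixels), "extrinsics" (4x4, takes a point from world to camera coordinates). Camera axes: x right, y down, z forward; pixel columns grow to the right and rows downward; lengths in m; the calibration is good to about 2 mm. A picture is of the moment at which its call begins.
- r.finish_job(): hands the job in; it is judged then, once.
The state is a dict: "clock": time; "joints": joint angles; "qvel": joint speeds; "tau": joint torques, N m; "tool_pos": TCP position; "ee_rot": TCP orientation; "contact_force": force on the tool from outside, world axes, zero at the start; "moment": the same for the moment, N m; "gripper_width": opening from 0.0 (shut) to 1.0 (fully open); "grip_force": force on a finger pad.
Only numpy, scipy, OpenCV 4.12 (cv2) and the standard library are available. Lean on these libraries where they do the work, as an engineer would, in place of code of your own. Each camera call takes 0.05 s, during which the arm holds its last target. There are 200 camera calls.

## Working session

There is one attempt and no reset: what is moved stays moved. The work goes in short steps, Python scripts to look and compute and a tool call to move; the robot and the scene stay as the last step left them, time stands still between calls to the robot, and variables do not carry over. Pictures are saved under pics/ and viewed, at most 10 in all, crops included, and the job is handed in when it is done.

Besides the shell and the picture viewer there is one more tool, called after "Emit:" as a command line: name --argument value ..., lists and objects as JSON in quotes. jog_arm: Moves the arm, as the interface text tells. Its arguments: {"type":"object","properties":{"moves":{"type":"array"},"newtons":{"type":"number"}},"required":["moves"]}

```bash
mkdir -p pics
cat > h.py <<'E'
import numpy as np, cv2
from bench import r, camera
def snap(n,f):
    c=camera(n); cv2.imwrite('pics/'+f,c['img'][:,:,::-1]); np.savez('pics/'+f[:-4]+'.npz',**c); return c
def cloud(c):
    h,w=c['depth'].shape; u,v=np.meshgrid(np.arange(w),np.arange(h)); d=c['depth']; K=c['mtx']; E=c['extrinsics']
    p=np.stack([(u-K[0,2])/K[0,0]*d,(v-K[1,2])/K[1,1]*d,d],-1)
    return (p-E[:3,3])@E[:3,:3]
def ray(c,u,v,z):
    K=c['mtx'];E=c['extrinsics'];R=E[:3,:3]
    d=R.T@np.array([(u-K[0,2])/K[0,0],(v-K[1,2])/K[1,1],1]); o=-R.T@E[:3,3]
    return o+d*(z-o[2])/d[2]
E
python3 - <<'E'
from h import *
a=snap('scene','s0.png');b=snap('side','d0.png')
for c in(a,b): print(c['extrinsics'].round(3).tolist(), (-c['extrinsics'][:3,:3].T@c['extrinsics'][:3,3]).round(3))
print(r.get_state())
E
```

```text
[[-0.644, -0.765, -0.002, 0.314], [-0.307, 0.262, -0.915, 0.248], [0.7, -0.589, -0.404, 0.872], [0.0, 0.0, 0.0, 1.0]] [-0.332  0.689  0.58 ]
[[1.0, 0.014, -0.001, -0.528], [0.008, -0.597, -0.802, 0.041], [-0.011, 0.802, -0.597, 1.185], [0.0, 0.0, 0.0, 1.0]] [ 0.541 -0.919  0.739]
{'clock': 0.1, 'joints': array([ 1.31650519,  0.50825786, -0.23750058,  1.50103829,  0.12569256,
        1.14892579, -0.15479119]), 'qvel': array([ 0.00113613, -0.00228085, -0.00097614, -0.00189117,  0.00045468,
        0.00045831, -0.0006522 ]), 'tau': array([-4.31859444e-03, -6.21835828e+01, -2.19460979e+00, -2.50204164e+01,
        1.24594537e-02,  7.82629300e-03, -3.18669208e-05]), 'tool_pos': array([ 0.21980258, -0.58457982,  0.23051113]), 'ee_rot': array([-8.04546234e-04,  9.83862849e-01,  1.78922382e-01, -1.67381607e-04]), 'contact_force': array([0.40442283, 0.01322597, 0.03206134]), 'moment': array([-0.00081487, -0.03729541, -0.00166299]), 'grip_force': 0.0, 'gripper_width': 1.0017317630588116}
```

View pics/s0.png

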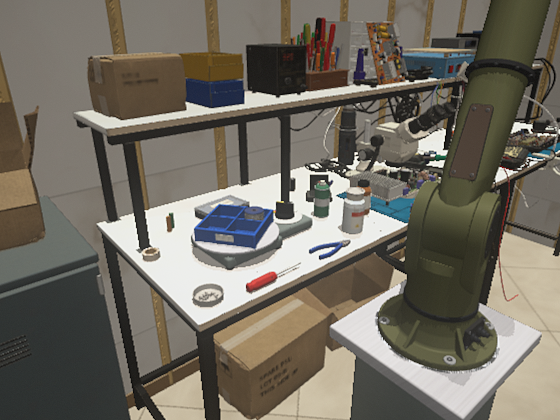

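View pics/d0.png

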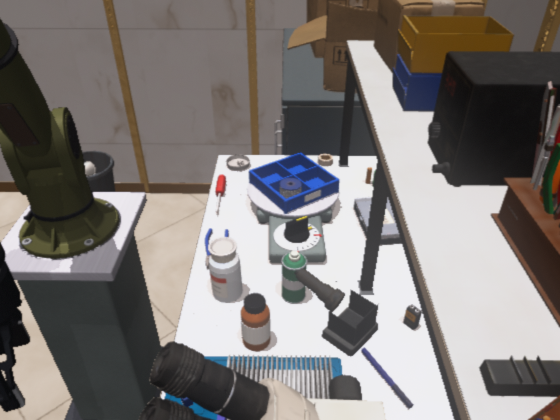

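The scene camera shows the crate at about (235,225) with the spool in its far-right cell, and the bottles at (353,210), (320,200) and (365,190). In the side view the knob is at (297,232), the white bottle at (225,270), the amber bottle at (256,322) and the can at (293,275). A shelf overhangs on the right, with a post at (375,220).

Run:
```python
from h import *
b=dict(np.load('pics/d0.npz'));P=cloud(b)
a=dict(np.load('pics/s0.npz'));Q=cloud(a)
for n,(u,v) in dict(white=(225,270),amb=(256,322),can=(293,275),spool=(290,184),knobtop=(297,222),post=(375,220),shelf=(388,200),shelf2=(430,350),holder=(350,310),iron=(320,285),micro=(190,365),bencheL=(205,250),pan=(255,205),bench=(240,220)).items():
    print(n,P[v,u].round(3))
hsv=cv2.cvtColor(b['img'],cv2.COLOR_RGB2HSV)
# bodies: band of heights, fit circle on cloud points
def fit(m,P,R):
    from scipy.optimize import least_squares
    q=P[m][:,:2]; 
    s=least_squares(lambda c:np.hypot(*(q-c).T)-R,q.mean(0)+[0,R/2],loss='soft_l1',f_scale=.002)
    return s.x.round(4),len(q),np.abs(s.fun).mean().round(4)
for n,(cx,cy),R,zt in (('white',P[270,225,:2],.032,.09),('amber',P[322,256,:2],.027,.08),('can',P[275,293,:2],.025,.095)):
    c=np.array([cx,cy+R])
    for X,nm in((P,'side'),(Q,'scene')):
        m=(np.hypot(X[...,0]-c[0],X[...,1]-c[1])<R+.012)&(X[...,2]>.02)&(X[...,2]<zt-.005)
        if m.sum()>30: print(n,nm,fit(m,X,R), X[(np.hypot(X[...,0]-c[0],X[...,1]-c[1])<R+.01)][:,2].max())
# crate: blue mask, z .08-.095
for X,img,nm in((P,b['img'],'side'),(Q,a['img'],'scene')):
    h=cv2.cvtColor(img,cv2.COLOR_RGB2HSV)
    m=(X[...,2]>.082)&(X[...,2]<.097)&(h[...,0]>100)&(h[...,0]<130)&(h[...,1]>120)&(X[...,0]>.35)&(X[...,0]<.8)&(X[...,1]>-.3)&(X[...,1]<.35)
    q=X[m][:,:2].astype(np.float32); 
    if len(q)>20: print('crate',nm,len(q),cv2.minAreaRect(q))
    # spool
# knob top
m=(P[...,2]>.076)&(P[...,2]<.09)&(np.hypot(P[...,0]-P[222,297,0],P[...,1]-P[222,297,1])<.06)
print('knob',m.sum(),cv2.minAreaRect(P[m][:,:2].astype(np.float32)))
m=(hsv[...,0]>20)&(hsv[...,0]<35)&(hsv[...,1]>120)&(hsv[...,2]>120);m[:200]=0;m[260:]=0;m[:,:260]=0;m[:,340:]=0
print('yellow',np.argwhere(m).tolist()[:20],P[m].mean(0))
m=((hsv[...,0]<8)|(hsv[...,0]>172))&(hsv[...,1]>120);m[:200]=0;m[260:]=0;m[:,:262]=0;m[:,340:]=0
print('red',np.argwhere(m).tolist()[:20],P[m].mean(0))
im=b['img'][140:360,180:440,::-1];cv2.imwrite('pics/d0c.png',cv2.resize(im,(780,600),interpolation=cv2.INTER_CUBIC)[:600])
```

```text
white [ 0.423 -0.247  0.09 ]
amb [ 0.491 -0.37   0.083]
can [ 0.557 -0.25   0.081]
spool [0.552 0.059 0.092]
knobtop [ 0.568 -0.078  0.08 ]
post [ 0.71  -0.216  0.194]
shelf [0.807 0.078 0.032]
shelf2 [ 0.815 -0.362 -0.002]
holder [ 0.671 -0.283  0.018]
iron [ 0.609 -0.279  0.084]
micro [ 0.444 -0.628  0.323]
bencheL [ 0.351 -0.082 -0.004]
pan [0.465 0.039 0.041]
bench [ 0.425  0.033 -0.003]
white side (array([ 0.417 , -0.2182]), 722, np.float64(0.0008)) 0.13267265770304584
white scene (array([ 0.3819, -0.1751]), 420, np.float64(0.0083)) 0.13378679138960187
amber side (array([ 0.486, -0.343]), 577, np.float64(0.0006)) 0.11324386232227854
amber scene (array([ 0.435 , -0.3376]), 99, np.float64(0.0029)) 0.11567909452526441
can side (array([ 0.5583, -0.2242]), 484, np.float64(0.0011)) 0.12053596955341278
can scene (array([ 0.5277, -0.1945]), 301, np.float64(0.0065)) 0.12332306741594531
crate side 745 ((0.559953510761261, 0.1102273166179657), (0.1707109957933426, 0.17123141884803772), 34.92459487915039)
crate scene 528 ((0.5573180913925171, 0.11449411511421204), (0.1694544404745102, 0.1710747629404068), 35.09227752685547)
knob 124 ((0.5655662417411804, -0.0746937245130539), (0.05407941713929176, 0.015323181636631489), 29.460630416870117)
yellow [[216, 305], [216, 306], [217, 301], [217, 302], [217, 303], [217, 304], [217, 305], [217, 306], [218, 298], [218, 299], [218, 300], [218, 301], [218, 302], [218, 303], [218, 304], [219, 296], [219, 297], [219, 298], [219, 299], [219, 300]] [ 0.58093011 -0.06241209  0.07388722]
red [[234, 319], [235, 319], [235, 320]] [ 0.62093325 -0.07012756  0.03611195]
```

View pics/d0c.png

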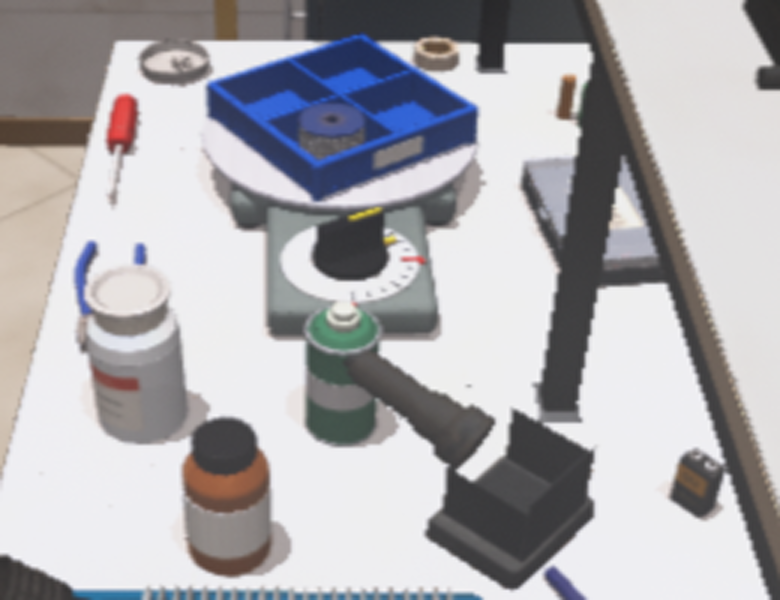

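The crop shows the knob's yellow pointer at (365,215) up and to the right, and the red zero mark at (412,260) to its right. The iron handle reaches close to the can at (355,360). Next I'll check the shelf and iron clearance and work out the first move.

```bash
cat >> h.py <<'E'
def go(x,y,z,th,s=None):
    s=s or r.get_state(); w,a,b,c=s['ee_rot']; t=2*np.arctan2(b,a); d=np.array([x,y,z])-s['tool_pos']
    dth=(np.radians(th)-t+np.pi/2)%np.pi-np.pi/2   # half turn equal
    print('now',s['tool_pos'].round(4),'th',round(np.degrees(t),2),'clock',round(s['clock'],2),'-> cm',np.round(100*np.array([np.cos(t)*d[0]+np.sin(t)*d[1],np.sin(t)*d[0]-np.cos(t)*d[1],-d[2]]),2),'turn',round(-dth,3))
E
python3 - <<'E'
from h import *
P=cloud(dict(np.load('pics/d0.npz')));Q=cloud(dict(np.load('pics/s0.npz')))
for X in(P,Q):
    m=(X[...,2]>.2)&(X[...,0]>.5)&(X[...,0]<1.1)&(X[...,1]>-.5)&(X[...,1]<.3); q=X[m]
    print('shelf',len(q),np.percentile(q,[0,2,50,98],axis=0).round(3).tolist())
    m=(X[...,2]>.04)&(X[...,2]<.2)&(X[...,0]>.53)&(X[...,0]<.68)&(X[...,1]>-.36)&(X[...,1]<-.15)&(np.hypot(X[...,0]-.558,X[...,1]+.224)>.03)
    q=X[m]; 
    for lo in np.arange(.56,.68,.02):
        k=q[(q[:,0]>=lo)&(q[:,0]<lo+.02)]
        if len(k): print(round(lo,2),len(k),k.min(0).round(3),k.max(0).round(3))
go(.566,-.075,.25,33)
E
```

```text
shelf 47724 [[0.699, -0.5, 0.2], [0.7, -0.491, 0.318], [0.799, -0.314, 0.415], [0.98, 0.205, 0.518]]
0.56 106 [ 0.561 -0.273  0.071] [ 0.58  -0.246  0.097]
0.58 186 [ 0.58  -0.287  0.065] [ 0.6   -0.245  0.096]
0.6 230 [ 0.601 -0.311  0.052] [ 0.62  -0.259  0.088]
0.62 359 [ 0.62  -0.345  0.04 ] [ 0.64  -0.273  0.084]
0.64 190 [ 0.64  -0.359  0.04 ] [ 0.659 -0.281  0.083]
0.66 116 [ 0.66 -0.36  0.04] [ 0.68  -0.275  0.076]
shelf 29085 [[0.693, -0.5, 0.2], [0.699, -0.478, 0.212], [0.878, -0.011, 0.466], [0.985, 0.291, 0.643]]
0.62 13 [ 0.628 -0.341  0.062] [ 0.639 -0.274  0.086]
0.64 13 [ 0.641 -0.287  0.051] [ 0.658 -0.274  0.082]
0.66 25 [ 0.665 -0.359  0.045] [ 0.679 -0.273  0.082]
now [ 0.2198 -0.5846  0.2305] th 20.61 clock 0.1 -> cm [ 50.34 -35.51  -1.95] turn -0.216
```

Emit:
jog_arm --moves '[3.3,-2.3,-0.2,-0.02,8.5,6.6,-4.6,-0.3,-0.04,8.5,9.9,-7,-0.4,-0.06,8.5,13.2,-9.3,-0.6,-0.08,8.5,16.5,-11.6,-0.8,-0.1,8.5,19.8,-14,-1,-0.12,6,23.1,-16.3,-1.1,-0.14,6,26.4,-18.6,-1.2,-0.16,5,29.7,-21,-1.3,-0.18,5,33,-23.3,-1.4,-0.2,5]'

```text
clock: 0.93
tool_pos: [0.4473, -0.2488, 0.2453]
ee_rot: [-0.0, 0.961, 0.277, -0.0]
contact_force: [0.7, -0.9, -0.2]
gripper_width: 0.583
grip_force: 0.0
```

Emit:
jog_arm --moves '[3.3,-2.3,0,0,5,6.6,-4.6,0,0,5,9.9,-7,0,0,5,13.2,-9.3,0,0,5,15,-10.5,-0.2,0,5]'

```text
clock: 1.35
tool_pos: [0.5191, -0.0766, 0.2471]
ee_rot: [-0.001, 0.96, 0.279, 0.0]
contact_force: [0.3, 0.9, 0.4]
gripper_width: 0.588
grip_force: 0.0
```

Run:
```python
from h import *
c=snap('wrist','w1.png'); s=r.get_state(); print(s['joints'].round(2)); go(.566,-.075,.25,33,s)
print((-c['extrinsics'][:3,:3].T@c['extrinsics'][:3,3]).round(3))
```

```text
[ 0.42  0.36 -0.46  1.73  0.17  1.09 -1.09]
now [ 0.5206 -0.0734  0.2477] th 32.59 clock 1.4 -> cm [ 3.74  2.58 -0.23] turn -0.007
[ 0.584 -0.034  0.39 ]
```

View pics/w1.png

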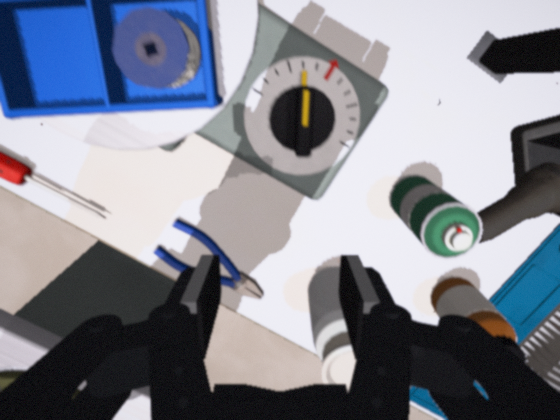

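The wrist view is clear. The knob is at (303,118), its yellow strip runs to (304,75), and the red arrow is at (332,68).

```bash
cat >> h.py <<'E'
def knob(c,box=(50,170,240,370)):
    h=cv2.cvtColor(c['img'],cv2.COLOR_RGB2HSV); b=np.zeros(h.shape[:2],bool); v0,v1,u0,u1=box; b[v0:v1,u0:u1]=1
    y=b&(h[...,0]>18)&(h[...,0]<36)&(h[...,1]>130)&(h[...,2]>100)
    rd=b&((h[...,0]<8)|(h[...,0]>172))&(h[...,1]>130)&(h[...,2]>80)
    P=cloud(c); out={}
    n,l,st,ce=cv2.connectedComponentsWithStats(y.astype(np.uint8))
    for i in range(1,n):
        if st[i,4]>5:
            vv,uu=np.where(l==i); zz=np.median(P[l==i][:,2]); z=.084 if zz>.07 else .05 if zz>.045 else .039
            q=np.array([ray(c,a,b2,z)[:2] for a,b2 in zip(uu,vv)],np.float32); L=cv2.fitLine(q,cv2.DIST_L2,0,.01,.01).ravel()
            print('yellow',st[i,4],'px',ce[i].round(1),'zmed',zz.round(3),'c',q.mean(0).round(4),'lineang',np.degrees(np.arctan2(L[1],L[0])).round(1))
    vv,uu=np.where(rd); q=np.array([ray(c,a,b2,.039)[:2] for a,b2 in zip(uu,vv)]); print('red',len(q),q.mean(0).round(4))
    # white dial circle
    w=b&(np.abs(P[...,2]-.039)<.006)&(h[...,1]<50)&(h[...,2]>120)
    m=b&(P[...,2]>.077)&(P[...,2]<.092); k=P[m][:,:2].astype(np.float32); print('bar',cv2.minAreaRect(k))
    q=P[w][:,:2].astype(np.float32); print('dial',len(q),cv2.minEnclosingCircle(q))
E
python3 - <<'E'
from h import *
c=dict(np.load('pics/w1.npz')); knob(c)
E
```

```text
yellow 55 px [303.5  78.6] zmed 0.048 c [ 0.5951 -0.0508] lineang 32.9
yellow 243 px [305.3 107.7] zmed 0.084 c [ 0.5762 -0.0625] lineang 31.2
red 71 [ 0.617  -0.0672]
bar ((0.5646446943283081, -0.07022500038146973), (0.05520111322402954, 0.014076481573283672), 30.916717529296875)
dial 7928 ((0.5691810846328735, -0.06532846391201019), 0.06768403947353363)
```

Run:
```python
from h import *
go(.565,-.071,.057,31)
```

```text
now [ 0.5206 -0.0734  0.2477] th 32.59 clock 1.4 -> cm [ 3.87  2.19 19.07] turn 0.028
```

Emit:
jog_arm --moves '[3.9,2.2,4,0.03,5,3.9,2.2,8,0.03,5,3.9,2.2,11,0.03,5,3.9,2.2,13,0.03,5,3.9,2.2,13,0.03,5,3.9,2.2,13,0.03,5]'

```text
clock: 1.9
tool_pos: [0.5622, -0.0802, 0.1165]
ee_rot: [-0.001, 0.965, 0.262, -0.001]
contact_force: [0.2, -0.1, -0.4]
gripper_width: 0.584
grip_force: 0.0
```

Run:
```python
from h import *
go(.565,-.071,.057,31)
```

```text
now [ 0.5622 -0.0802  0.1165] th 30.36 clock 1.9 -> cm [ 0.71 -0.65  5.95] turn -0.011
```

Emit:
jog_arm --moves '[0.7,-0.65,1,-0.01,5,0.7,-0.65,3,-0.01,5,0.7,-0.65,5,-0.01,5,0.7,-0.65,5.9,-0.01,5,0.7,-0.65,5.9,-0.01,3,0.7,-0.65,5.9,-0.01,2,0.7,-0.65,5.9,-0.01,1,0.7,-0.65,5.9,-0.01,1,0.7,-0.65,5.9,-0.01,1,0.7,-0.65,5.9,-0.01,1]' --newtons 30

```text
clock: 2.73
tool_pos: [0.5668, -0.0709, 0.0598]
ee_rot: [0.0, 0.964, 0.267, 0.001]
contact_force: [-0.5, 0.0, 7.2]
gripper_width: 0.16
grip_force: 33.3
```

Emit:
jog_arm --moves '[0,0,-0.2,0.08,1,0,0,-0.2,0.18,1,0,0,-0.2,0.28,1,0,0,-0.2,0.38,1,0,0,-0.2,0.45,1,0,0,-0.2,0.48,1,0,0,-0.2,0.48,1,0,0,-0.2,0.48,1,0,0,-0.2,0.48,1]'

```text
clock: 3.48
tool_pos: [0.5668, -0.0712, 0.0599]
ee_rot: [0.0, 1.0, 0.03, 0.001]
contact_force: [4.8, -1.5, -11.6]
gripper_width: 0.157
grip_force: 32.6
```

Run:
```python
from h import *
go(.565,-.071,.057,3)
```

```text
now [ 0.5668 -0.0712  0.0599] th 3.41 clock 3.48 -> cm [-0.18 -0.03  0.29] turn 0.007
```

Emit:
jog_arm --moves '[0,0,0,0,2.5,0,0,0,0,3.5,0,0,0,0,4,0,0,-3,0,4,-2,0,-7,0,4,-5,0,-10,0,4,-7,0,-13,0,4,-7,0,-13,0,4,-7,0,-13,0,4,-7,0,-13,0,4]'

```text
clock: 4.32
tool_pos: [0.496, -0.0751, 0.1906]
ee_rot: [0.0, 1.0, 0.03, 0.001]
contact_force: [0.5, 0.7, 0.2]
gripper_width: 0.465
grip_force: 0.0
```

Run:
```python
from h import *
c=snap('wrist','w2.png'); knob(c,(20,300,150,420)); go(.486,-.343,.2,20)
im=c['img'][20:300,130:430,::-1];cv2.imwrite('pics/w2c.png',cv2.resize(im,(640,597),interpolation=cv2.INTER_CUBIC))
```

```text
yellow 94 px [279.9  37.9] zmed 0.048 c [ 0.6002 -0.068 ] lineang 0.9
yellow 320 px [280.   71.4] zmed 0.085 c [ 0.5773 -0.0694] lineang 3.5
red 33 [ 0.6109 -0.0686]
bar ((0.5175614953041077, -0.10303851962089539), (0.24386554956436157, 0.10089024901390076), 60.716468811035156)
dial 14092 ((0.5037719011306763, -0.09299241006374359), 0.14323997497558594)
now [ 0.4959 -0.075   0.1898] th 3.43 clock 4.37 -> cm [-2.6  26.7  -1.02] turn -0.289
```

View pics/w2c.png

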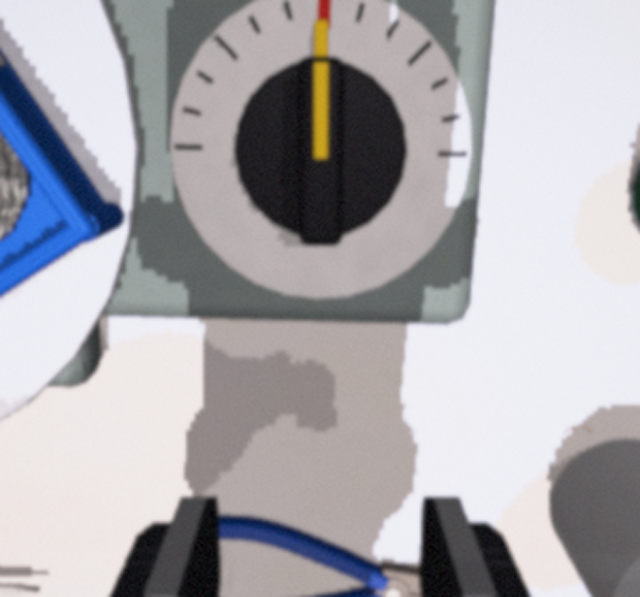

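The pointer is about 1.5° counterclockwise of the red mark: the crop shows the red at (324,10) and the pointer at (321,20). I'll regrip and nudge it.

Emit:
jog_arm --moves '[4,0,3,0,4,7,0,6,0,4,7,0,9,0,4,7,0,12,0,4,7,0,13,0,4,7,0,13,0,2,7,0,13,0,1,7,0,13,0,1,7,0,13,0,1,7,0,13,0,1]'

```text
clock: 5.2
tool_pos: [0.5657, -0.0712, 0.0606]
ee_rot: [0.0, 1.0, 0.03, 0.0]
contact_force: [2.6, -0.3, -16.6]
gripper_width: 0.16
grip_force: 33.1
```

Emit:
jog_arm --moves '[0,0,0,0.015,1,0,0,0,0.03,1,0,0,0,0.03,1,0,0,0,0.03,1,0,0,0,0.03,2.5,0,0,0,0.03,3.5,0,0,0,0.03,4,0,0,-3,0.03,4,-2,0,-7,0.03,4,-5,0,-10,0.03,4]'

```text
clock: 6.03
tool_pos: [0.5206, -0.0728, 0.1599]
ee_rot: [-0.0, 1.0, 0.016, 0.002]
contact_force: [1.0, 0.3, 1.4]
gripper_width: 0.468
grip_force: 0.0
```

Emit:
jog_arm --moves '[-4,0,-3,0,4,-4,0,-3,0,4,-4,0,-3,0,4,-4,0,-3,0,4]'

```text
clock: 6.37
tool_pos: [0.4792, -0.0749, 0.1885]
ee_rot: [0.0, 1.0, 0.015, 0.001]
contact_force: [1.0, 0.4, 0.9]
gripper_width: 0.474
grip_force: 0.0
```

Run:
```python
from h import *
c=snap('wrist','w3.png'); knob(c,(0,300,150,420)); go(.486,-.343,.2,20)
h=cv2.cvtColor(c['img'],cv2.COLOR_RGB2HSV);v,u=np.where(((h[...,0]<8)|(h[...,0]>172))&(h[...,1]>130)&(np.indices(h.shape[:2])[0]<80)); print(u.mean(),v.mean(),len(u))
im=c['img'][0:200,170:390,::-1];cv2.imwrite('pics/w3c.png',cv2.resize(im,(660,600),interpolation=cv2.INTER_CUBIC))
```

```text
yellow 89 px [277.5   9.9] zmed 0.048 c [ 0.6013 -0.0688] lineang 2.5
yellow 385 px [277.5  42.8] zmed 0.084 c [ 0.5774 -0.0697] lineang 1.7
red 9 [ 0.6092 -0.0684]
bar ((0.5604358911514282, -0.032609838992357254), (0.056136325001716614, 0.09320931136608124), 6.2419562339782715)
dial 14619 ((0.5021910667419434, -0.09421107918024063), 0.14299918711185455)
now [ 0.4794 -0.0748  0.1876] th 1.72 clock 6.42 -> cm [-0.14 26.83 -1.24] turn -0.319
501.33898305084745 63.152542372881356 59
```

View pics/w3c.png

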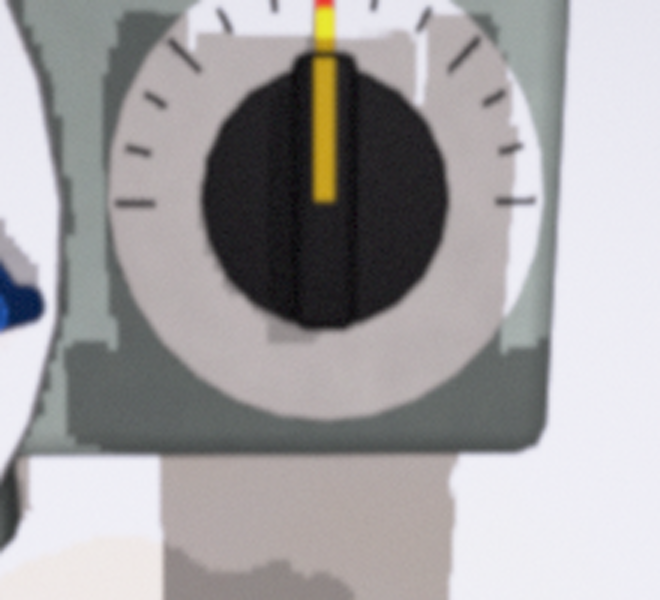

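Aligned now: the pointer and red share column 324, and the ±90° ticks are level. Next is the amber bottle, with the fingers closing near world x (θ=80°) to stay clear of the tray.

Emit:
jog_arm --moves '[0,2.5,-0.5,-0.12,8.5,0,5,-1,-0.24,8.5,0,7.5,-1.2,-0.36,8.5,0,10,-1.2,-0.48,8.5,0,13,-1.2,-0.6,8.5,0,16,-1.2,-0.72,8.5,0,19,-1.2,-0.84,8.5,0,22,-1.2,-0.96,8.5,0,25,-1.2,-1.08,8.5,0,26.8,-1.2,-1.2,8.5]'

```text
clock: 7.25
tool_pos: [0.4864, -0.3468, 0.1973]
ee_rot: [-0.001, 0.816, 0.578, -0.0]
contact_force: [-0.5, -0.1, -0.1]
gripper_width: 0.993
grip_force: 0.0
```

Emit:
jog_arm --moves '[0,0,0,-0.12,8.5,0,0,0,-0.17,8.5,0,0,0,-0.17,8.5,0,0,0,-0.17,8.5]'

```text
clock: 7.58
tool_pos: [0.4869, -0.3427, 0.198]
ee_rot: [-0.001, 0.765, 0.643, 0.0]
contact_force: [-0.5, -0.5, 0.7]
gripper_width: 0.997
grip_force: 0.0
```

Run:
```python
from h import *
c=snap('wrist','w4.png'); go(.486,-.343,.049,80); print(r.get_state()['joints'].round(2)); P=cloud(c)
h=cv2.cvtColor(c['img'],cv2.COLOR_RGB2HSV)
for R,x,y,n,zt in((.019,.486,-.343,'amber cap',.112),(.025,.558,-.224,'can',.12),(.032,.417,-.218,'white',.132)):
    m=(np.hypot(P[...,0]-x,P[...,1]-y)<.045)&(P[...,2]>zt-.012)&(P[...,2]<zt+.006)
    if m.sum()>20: print(n,m.sum(),cv2.minEnclosingCircle(P[m][:,:2].astype(np.float32)), P[m][:,:2].mean(0))
m=(P[...,1]<-.375)&(P[...,1]>-.6)&(P[...,2]>.003)&(P[...,2]<.15)&(P[...,0]>.4)&(P[...,0]<.6); q=P[m]
if len(q): print('tray',len(q),np.percentile(q,[1,50,99],axis=0).round(3))
```

```text
now [ 0.4868 -0.3425  0.1984] th 80.1 clock 7.63 -> cm [-0.06 -0.07 14.94] turn 0.002
[ 0.92  0.53 -0.56  1.63  0.3   1.08  0.11]
amber cap 2756 ((0.4846544563770294, -0.34106653928756714), 0.020296677947044373) [ 0.48528361 -0.33909456]
can 72 ((0.5546790361404419, -0.2345932126045227), 0.006162938661873341) [ 0.55415496 -0.23278627]
white 6524 ((0.41423019766807556, -0.2168801724910736), 0.029099052771925926) [ 0.41305476 -0.22509511]
tray 29167 [[ 0.403 -0.58   0.003]
 [ 0.504 -0.451  0.038]
 [ 0.598 -0.382  0.075]]
```

View pics/w4.png

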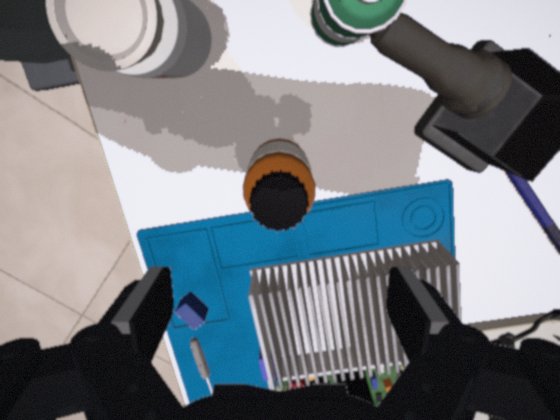

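The wrist view shows the amber bottle centred between the fingers at (280,190), with the heat sink lower down and clear of them. Descending.

Emit:
jog_arm --moves '[0,-0.1,4,0,8.5,0,-0.1,8,0,8.5,0,-0.1,12,0,8.5,0,-0.1,14,0,8.5,0,-0.1,15.3,0,8.5,0,-0.1,15.3,0,8.5,0,-0.1,15.3,0,7,0,-0.1,15.3,0,6,0,-0.1,15.3,0,4.5,0,-0.1,15.3,0,4]' --newtons 35

```text
clock: 8.47
tool_pos: [0.4862, -0.343, 0.0482]
ee_rot: [0.001, 0.765, 0.644, 0.0]
contact_force: [-0.6, 1.0, 3.9]
gripper_width: 0.622
grip_force: 37.2
```

Emit:
jog_arm --moves '[0,0,0,0,4,0,0,0,0,4,0,0,-1,0,4,0,0,-3,0,4,0,0,-6,0,4,0,0,-10,0,4,0,0,-13.5,0,4,0,0,-14.5,0,4,0,0,-14.5,0,4]'

```text
clock: 9.22
tool_pos: [0.4869, -0.3433, 0.1957]
ee_rot: [0.003, 0.765, 0.644, 0.001]
contact_force: [-0.0, -0.2, -2.3]
gripper_width: 0.618
grip_force: 37.4
```

Run:
```python
from h import *
go(.568,.168,.19,80)
```

```text
now [ 0.4869 -0.3433  0.1957] th 80.18 clock 9.22 -> cm [51.77 -0.73  0.57] turn 0.003
```

Emit:
jog_arm --moves '[1.5,0,0,0,4,5,0,0,0,4,9,0,0,0,4,13,0,0,0,4,17,0,0,0,4,21,0,0,0,4,25,0,0,0,4,29,0,0,0,4,32.5,0,0,0,4,35,0,0,0,4]'

```text
clock: 10.05
tool_pos: [0.5434, 0.0071, 0.1899]
ee_rot: [-0.002, 0.764, 0.646, -0.001]
contact_force: [0.4, -0.3, -1.1]
gripper_width: 0.62
grip_force: 37.3
```

Emit:
jog_arm --moves '[3,0,0,0,4,4,0,0,0,4,4,0,0,0,4,4,0,0,0,4]'

```text
clock: 10.38
tool_pos: [0.5505, 0.042, 0.1901]
ee_rot: [-0.001, 0.764, 0.645, -0.001]
contact_force: [0.3, -0.7, -1.8]
gripper_width: 0.619
grip_force: 37.3
```

```bash
cat >> h.py <<'E'
def crate(c):
    P=cloud(c); h=cv2.cvtColor(c['img'],cv2.COLOR_RGB2HSV)
    m=(P[...,2]>.084)&(P[...,2]<.096)&(h[...,0]>100)&(h[...,0]<130)&(h[...,1]>110)&(P[...,0]>.42)&(P[...,0]<.7)&(P[...,1]>-.03)&(P[...,1]<.26)
    q=P[m][:,:2].astype(np.float32); R=cv2.minAreaRect(q); print('crate',len(q),R); return R,P,m
E
python3 - <<'E'
from h import *
c=snap('wrist','w5.png'); R,P,m=crate(c); print(P[m][:,2].mean()); go(.568,.168,.19,80)
E
```

```text
crate 10198 ((0.5586711764335632, 0.11463353782892227), (0.16865555942058563, 0.16816891729831696), 35.063209533691406)
0.0896018070079714
now [0.5507 0.0406 0.1903] th 80.18 clock 10.43 -> cm [12.84 -0.46  0.03] turn 0.003
```

View pics/w5.png

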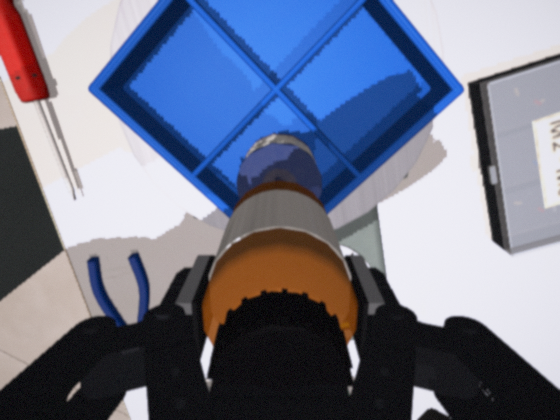

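The crate's centre is (.5587,.1146) at 35°, and the bottle is held upright. Amber goes to the far cell A at (.5685,.1703).

Emit:
jog_arm --moves '[3,-0.1,0,0,4,7,-0.3,0,0,4,10.5,-0.4,0,0,4,12.7,-0.5,0,0,4,13.1,-0.5,0,0,4,13.1,-0.5,2,0,4,13.1,-0.5,5,0,4,13.1,-0.5,6.5,0,4,13.1,-0.5,7.2,0,4,13.1,-0.5,7.2,0,4]'

```text
clock: 11.27
tool_pos: [0.5683, 0.169, 0.1176]
ee_rot: [-0.0, 0.766, 0.643, -0.002]
contact_force: [0.2, -1.0, -0.5]
gripper_width: 0.616
grip_force: 37.3
```

Run:
```python
from h import *
go(.5685,.1703,.103,80)
```

```text
now [0.5683 0.169  0.1176] th 80.07 clock 11.27 -> cm [0.13 0.   1.46] turn 0.001
```

Emit:
jog_arm --moves '[0.1,0,0.4,0,4,0.1,0,0.8,0,4,0.1,0,1.1,0,4,0.1,0,1.3,0,4,0.1,0,1.5,0,4,0.1,0,1.5,0,4]'

```text
clock: 11.77
tool_pos: [0.5692, 0.1726, 0.1045]
ee_rot: [0.0, 0.765, 0.644, -0.0]
contact_force: [0.4, -0.5, -1.5]
gripper_width: 0.62
grip_force: 37.3
```

Emit:
jog_arm --moves '[-0.1,0,0.1,0,4,-0.1,0,0.2,0,4,-0.1,0,0.2,0,4]'

```text
clock: 12.02
tool_pos: [0.5692, 0.1717, 0.1033]
ee_rot: [0.0, 0.765, 0.644, 0.0]
contact_force: [-1.7, -0.4, 4.2]
gripper_width: 0.619
grip_force: 37.7
```

Contact made. Release and rise.

Emit:
jog_arm --moves '[0,0,0,0,6,0,0,0,0,7,0,0,0,0,7,0,0,0,0,7,0,0,-2,0,7,0,0,-5,0,7,0,0,-8,0,7,0,0,-10,0,7,0,0,-10,0,7]'

```text
clock: 12.77
tool_pos: [0.571, 0.173, 0.2073]
ee_rot: [0.001, 0.765, 0.644, 0.003]
contact_force: [0.9, 0.3, -1.1]
gripper_width: 0.819
grip_force: 0.0
```

Run:
```python
from h import *
go(.558,-.225,.2,111)
```

```text
now [0.571  0.173  0.2073] th 80.2 clock 12.77 -> cm [-39.44   5.49   0.73] turn -0.538
```

Emit:
jog_arm --moves '[-4,0.5,0,-0.05,8.5,-8,1.1,0,-0.1,8.5,-12,1.7,0,-0.16,8.5,-16,2.2,0,-0.22,8.5,-20,2.8,0,-0.28,8.5,-24,3.3,0,-0.34,8.5,-28,3.9,0,-0.4,8.5,-32,4.4,0,-0.46,8.5,-36,5,0,-0.52,8.5,-39.3,5.5,0,-0.54,8.5]'

```text
clock: 13.6
tool_pos: [0.5554, -0.2288, 0.2019]
ee_rot: [-0.0, 0.565, 0.825, -0.001]
contact_force: [0.7, 0.9, -0.4]
gripper_width: 0.994
grip_force: 0.0
```

Emit:
jog_arm --moves '[0,0,0,0,8.5,0,0,0,0,8.5,0,0,0,0,8.5]'

```text
clock: 13.85
tool_pos: [0.5563, -0.2243, 0.2021]
ee_rot: [-0.001, 0.565, 0.825, 0.0]
contact_force: [-0.3, 0.1, 0.1]
gripper_width: 0.994
grip_force: 0.0
```

Run:
```python
from h import *
c=snap('wrist','w6.png'); go(.558,-.225,.059,111); P=cloud(c); print(r.get_state()['joints'].round(2))
from scipy.optimize import least_squares
m=(np.hypot(P[...,0]-.558,P[...,1]+.225)<.033)&(P[...,2]>.02)&(P[...,2]<.09); q=P[m][:,:2]
if len(q)>30: s=least_squares(lambda k:np.hypot(*(q-k).T)-.025,[.558,-.225],loss='soft_l1',f_scale=.002);print('can body',len(q),s.x,np.abs(s.fun).mean())
m=(np.hypot(P[...,0]-.558,P[...,1]+.225)<.035)&(P[...,2]>.097)&(P[...,2]<.106);q=P[m][:,:2].astype(np.float32)
print('shoulder',len(q),cv2.minEnclosingCircle(q))
m=(np.hypot(P[...,0]-.558,P[...,1]+.225)<.03)&(P[...,2]>.112)&(P[...,2]<.126);q=P[m]
print('nozzle',len(q),q.mean(0))
m=(np.hypot(P[...,0]-.417,P[...,1]+.218)<.045)&(P[...,2]>.122)&(P[...,2]<.138);print('white top',m.sum(),cv2.minEnclosingCircle(P[m][:,:2].astype(np.float32)) if m.sum()>20 else 0)
R,P,m=crate(dict(np.load('pics/w5.npz')))
```

```text
now [ 0.5565 -0.2234  0.2024] th 111.23 clock 13.9 -> cm [-0.21  0.08 14.34] turn 0.004
[ 0.78  0.56 -0.72  1.61  0.4   1.12  0.33]
can body 863 [ 0.55729324 -0.22269337] 0.0003681853886921659
shoulder 2460 ((0.5609691143035889, -0.22702695429325104), 0.03157854080200195)
nozzle 843 [ 0.55653697 -0.2209377   0.11722384]
white top 8169 ((0.4147647023200989, -0.21689777076244354), 0.02900799736380577)
crate 10198 ((0.5586711764335632, 0.11463353782892227), (0.16865555942058563, 0.16816891729831696), 35.063209533691406)
```

View pics/w6.png

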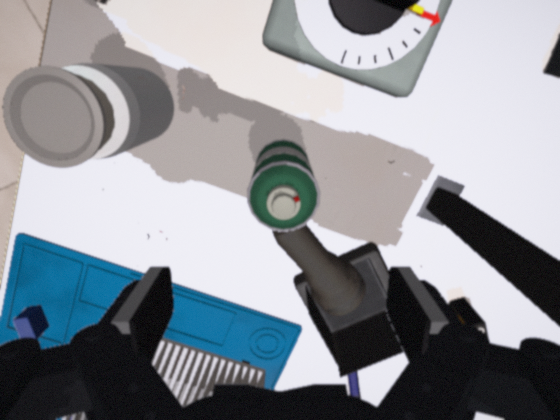

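The can is centred under the gripper at (283,195), with the iron handle off the closing line. Descending.

Emit:
jog_arm --moves '[0,0,4,0,8.5,0,0,8,0,8.5,0,0,11.5,0,8.5,0,0,13.5,0,8.5,0,0,14.6,0,8.5,0,0,14.6,0,8,0,0,14.6,0,6.5,0,0,14.6,0,5,0,0,14.6,0,4,0,0,14.6,0,3.5]'

```text
clock: 14.73
tool_pos: [0.5579, -0.2249, 0.0587]
ee_rot: [0.002, 0.565, 0.825, 0.001]
contact_force: [0.3, 1.4, 6.3]
gripper_width: 0.576
grip_force: 36.1
```

Emit:
jog_arm --moves '[0,0,0,0,3.5,0,0,0,0,3.5,0,0,-1,0,3.5,0,0,-3,0,3.5,0,0,-6,0,3.5,0,0,-10,0,3.5,0,0,-13.5,0,3.5,0,0,-14.5,0,3.5,0,0,-14.5,0,3.5]'

```text
clock: 15.48
tool_pos: [0.558, -0.2252, 0.2059]
ee_rot: [0.003, 0.566, 0.825, 0.001]
contact_force: [0.0, -0.0, -2.1]
gripper_width: 0.574
grip_force: 36.8
```

Run:
```python
from h import *
go(.6144,.1048,.2,80)
```

```text
now [ 0.558  -0.2252  0.2059] th 111.12 clock 15.48 -> cm [28.75 17.16  0.59] turn 0.543
```

Emit:
jog_arm --moves '[1.5,0.9,0,0.05,3.5,5,3,0,0.11,3.5,8.5,5.1,0,0.17,3.5,12,7.2,0,0.24,3.5,15.5,9.3,0,0.31,3.5,19,11.3,0,0.38,3.5,22.5,13.4,0,0.45,3.5,26,15.5,0,0.52,3.5,28.2,16.9,0,0.543,3.5,28.7,17.2,0,0.543,3.5]'

```text
clock: 16.32
tool_pos: [0.612, 0.1119, 0.2003]
ee_rot: [-0.002, 0.764, 0.645, 0.0]
contact_force: [0.6, 0.4, -0.7]
gripper_width: 0.576
grip_force: 36.7
```

Emit:
jog_arm --moves '[0,0,0,0,3.5,0,0,0,0,3.5,0,0,0,0,3.5]'

```text
clock: 16.57
tool_pos: [0.613, 0.1022, 0.2006]
ee_rot: [0.0, 0.767, 0.642, -0.001]
contact_force: [0.1, -0.7, -0.6]
gripper_width: 0.572
grip_force: 36.7
```

Run:
```python
from h import *
go(.6144,.1048,.1135,80)
```

```text
now [0.613  0.1022 0.2006] th 79.91 clock 16.57 -> cm [0.29 0.1  8.71] turn -0.002
```

Emit:
jog_arm --moves '[0.1,0.1,1,0,3.5,0.1,0.1,3,0,3.5,0.1,0.1,5,0,3.5,0.1,0.1,6.5,0,3.5,0.1,0.1,7.3,0,3.5,0.1,0.1,7.7,0,3.5,0.1,0.1,8.1,0,3.5,0.1,0.1,8.4,0,3.5,0.1,0.1,8.6,0,3.5,0.1,0.1,8.6,0,3.5]'

```text
clock: 17.4
tool_pos: [0.6146, 0.1055, 0.1158]
ee_rot: [0.0, 0.766, 0.643, 0.0]
contact_force: [0.9, 0.6, -1.9]
gripper_width: 0.576
grip_force: 36.7
```

Emit:
jog_arm --moves '[0,0,0.1,0,3.5,0,0,0.2,0,3.5,0,0,0.3,0,3.5,0,0,0.3,0,3.5]'

```text
clock: 17.73
tool_pos: [0.6148, 0.1058, 0.1137]
ee_rot: [0.0, 0.766, 0.643, 0.001]
contact_force: [-1.0, -0.5, 4.5]
gripper_width: 0.578
grip_force: 37.0
```

Emit:
jog_arm --moves '[0,0,0,0,5.5,0,0,0,0,6.5,0,0,0,0,6.5,0,0,0,0,6.5,0,0,-2,0,6.5,0,0,-5,0,6.5,0,0,-8,0,6.5,0,0,-10,0,7,0,0,-10,0,8.5]'

```text
clock: 18.48
tool_pos: [0.6165, 0.1066, 0.2175]
ee_rot: [0.002, 0.766, 0.643, 0.003]
contact_force: [1.3, 1.3, -0.9]
gripper_width: 0.942
grip_force: 0.0
```

Run:
```python
from h import *
go(.416,-.2175,.22,80)
```

```text
now [0.6165 0.1066 0.2175] th 80.03 clock 18.48 -> cm [-35.4  -14.13  -0.25] turn 0.0
```

Emit:
jog_arm --moves '[-3.6,-1.4,0,0,8.5,-7.2,-2.8,0,0,8.5,-10.8,-4.2,0,0,8.5,-14.4,-5.6,0,0,8.5,-18,-7,0,0,8.5,-21.6,-8.5,0,0,8.5,-25.2,-10,0,0,8.5,-28.8,-11.5,0,0,8.5,-32.4,-13,0,0,8.5,-35.3,-14.1,0,0,8.5]'

```text
clock: 19.32
tool_pos: [0.412, -0.2201, 0.2122]
ee_rot: [-0.0, 0.766, 0.642, -0.001]
contact_force: [-0.2, -0.3, 0.1]
gripper_width: 0.994
grip_force: 0.0
```

Emit:
jog_arm --moves '[0,0,0,0,8.5,0,0,0,0,8.5,0,0,0,0,8.5,0,0,0,0,8.5]'

```text
clock: 19.65
tool_pos: [0.4152, -0.2165, 0.2126]
ee_rot: [-0.0, 0.765, 0.644, 0.0]
contact_force: [-0.6, -0.2, -0.0]
gripper_width: 0.995
grip_force: 0.0
```

Run:
```python
from h import *
c=snap('wrist','w7.png'); P=cloud(c); print(r.get_state()['joints'].round(2))
from scipy.optimize import least_squares
m=(np.hypot(P[...,0]-.416,P[...,1]+.2175)<.042)&(P[...,2]>.02)&(P[...,2]<.085); q=P[m][:,:2]
if len(q)>30: s=least_squares(lambda k:np.hypot(*(q-k).T)-.032,[.416,-.2175],loss='soft_l1',f_scale=.002);print('body',len(q),s.x,np.abs(s.fun).mean())
m=(np.hypot(P[...,0]-.416,P[...,1]+.2175)<.045)&(P[...,2]>.122)&(P[...,2]<.138);q=P[m];print('top',m.sum(),cv2.minEnclosingCircle(q[:,:2].astype(np.float32)),np.percentile(q[:,2],[50,95]))
go(.416,-.2175,.062,80)
# placed bottles from side camera
c=snap('side','d7.png');P=cloud(c)
for n,x,y,zt in(('amber',.5685,.1703,.167),('can',.6144,.1048,.175)):
    m=(np.hypot(P[...,0]-x,P[...,1]-y)<.04)&(P[...,2]>zt-.012)&(P[...,2]<zt+.006);q=P[m];print(n,m.sum(),q.mean(0) if m.sum() else 0)
```

```text
[ 0.87  0.32 -0.58  1.92  0.21  0.96  0.01]
body 762 [ 0.41574162 -0.21679756] 0.000133554728782846
top 5850 ((0.414543479681015, -0.2171471267938614), 0.02888966165482998) [0.12901233 0.13236453]
now [ 0.4152 -0.2164  0.2126] th 80.17 clock 19.7 -> cm [-0.1   0.09 15.06] turn 0.003
amber 129 [0.56879492 0.16514213 0.16268222]
can 50 [0.61567286 0.10205133 0.16868517]
```

Emit:
jog_arm --moves '[0,0,4,0,8.5,0,0,8,0,8.5,0,0,11.5,0,8.5,0,0,13.5,0,8.5,0,0,14.6,0,8.5,0,0,15,0,8.5,0,0,15,0,8.5]'

```text
clock: 20.33
tool_pos: [0.4146, -0.2167, 0.0619]
ee_rot: [-0.001, 0.765, 0.644, -0.0]
contact_force: [0.6, -0.0, 0.6]
gripper_width: 0.996
grip_force: 0.0
```

Emit:
jog_arm --moves '[0,0,0,0,7.5,0,0,0,0,6.5,0,0,0,0,5.5,0,0,0,0,5,0,0,0,0,5,0,0,0,0,5]'

```text
clock: 20.83
tool_pos: [0.4155, -0.218, 0.0641]
ee_rot: [0.001, 0.766, 0.643, 0.001]
contact_force: [-0.7, 0.4, 6.1]
gripper_width: 0.728
grip_force: 36.7
```

Emit:
jog_arm --moves '[0,0,-0.5,0,5,0,0,-2,0,5,0,0,-5,0,5,0,0,-9,0,5,0,0,-12.5,0,5,0,0,-14.5,0,5,0,0,-14.5,0,5]'

```text
clock: 21.42
tool_pos: [0.4166, -0.2183, 0.2126]
ee_rot: [0.004, 0.766, 0.643, 0.001]
contact_force: [0.5, -0.5, -2.1]
gripper_width: 0.724
grip_force: 39.4
```

Run:
```python
from h import *
go(.503,.1244,.21,80)
```

```text
now [ 0.4166 -0.2183  0.2126] th 80.02 clock 21.42 -> cm [35.25  2.57  0.26] turn 0.0
```

Emit:
jog_arm --moves '[1.5,0.1,0,0,5,5,0.4,0,0,5,9,0.7,0,0,5,13,1,0,0,5,17,1.3,0,0,5,21,1.6,0,0,5,25,1.9,0,0,5,29,2.2,0,0,5,32,2.4,0,0,5,34.3,2.5,0,0,5]'

```text
clock: 22.25
tool_pos: [0.4981, 0.1191, 0.2074]
ee_rot: [-0.001, 0.765, 0.644, 0.0]
contact_force: [0.1, 0.0, -2.5]
gripper_width: 0.723
grip_force: 39.4
```

Emit:
jog_arm --moves '[0.9,0,0,0,5,0.9,0,0,0,5,0.9,0,0,0,5,0.9,0,0,0,5]'

```text
clock: 22.58
tool_pos: [0.4997, 0.1225, 0.2072]
ee_rot: [0.0, 0.767, 0.642, -0.001]
contact_force: [0.4, 0.3, -1.6]
gripper_width: 0.725
grip_force: 39.4
```

Run:
```python
from h import *
go(.503,.1244,.119,80)
```

```text
now [0.4997 0.1225 0.2072] th 79.91 clock 22.58 -> cm [0.25 0.29 8.82] turn -0.002
```

Emit:
jog_arm --moves '[0.2,0.3,1,0,5,0.2,0.3,2.5,0,5,0.2,0.3,3.5,0,5,0.2,0.3,4.5,0,5,0.2,0.3,4.5,0,5,0.2,0.3,4.5,0,5]'

```text
clock: 23.08
tool_pos: [0.503, 0.1256, 0.162]
ee_rot: [-0.0, 0.766, 0.643, -0.001]
contact_force: [-0.4, 0.6, -2.4]
gripper_width: 0.727
grip_force: 39.4
```

Run:
```python
from h import *
go(.503,.1244,.119,80)
```

```text
now [0.503  0.1256 0.162 ] th 80.0 clock 23.08 -> cm [-0.12  0.02  4.3 ] turn 0.0
```

Emit:
jog_arm --moves '[-0.1,0,1,0,5,-0.1,0,2,0,5,-0.1,0,2.8,0,5,-0.1,0,3.4,0,5,-0.1,0,3.8,0,5,-0.1,0,4.1,0,5,-0.1,0,4.3,0,5,-0.1,0,4.3,0,5]'

```text
clock: 23.75
tool_pos: [0.5032, 0.1253, 0.1195]
ee_rot: [-0.0, 0.766, 0.643, 0.0]
contact_force: [-0.0, 0.1, -2.5]
gripper_width: 0.722
grip_force: 39.4
```

Emit:
jog_arm --moves '[0,0,0.1,0,5,0,0,0.2,0,5,0,0,0.2,0,5]'

```text
clock: 24.0
tool_pos: [0.5035, 0.1255, 0.1191]
ee_rot: [0.001, 0.766, 0.643, 0.001]
contact_force: [-3.2, -1.5, 9.9]
gripper_width: 0.726
grip_force: 40.3
```

Emit:
jog_arm --moves '[0,0,0,0,6.5,0,0,0,0,7.5,0,0,0,0,7.8,0,0,0,0,7.8,0,0,-2,0,7.8,0,0,-5,0,7.8,0,0,-9,0,7.8,-3,0,-12,0,7.8,-6,0,-13,0,7.8,-8,0,-13,0,7.8]'

```text
clock: 24.83
tool_pos: [0.4904, 0.0445, 0.2505]
ee_rot: [0.002, 0.766, 0.643, 0.002]
contact_force: [-0.6, -0.1, -0.5]
gripper_width: 0.915
grip_force: 0.0
```

Run:
```python
from h import *
w=snap('wrist','w8.png');c=snap('side','d8.png');a=dict(np.load('pics/w8.npz'))
im=np.vstack([cv2.resize(c['img'][140:330,190:400],(400,362))]);s=cv2.resize(a['img'],(400,300))
s=np.vstack([s,np.zeros((62,400,3),np.uint8)]);cv2.imwrite('pics/f8.png',np.hstack([im,s])[:,:,::-1])
print(r.get_state()['clock'],r.get_state()['tool_pos'])
```

```text
24.9333 [0.48917543 0.04215296 0.24804874]
```

View pics/f8.png

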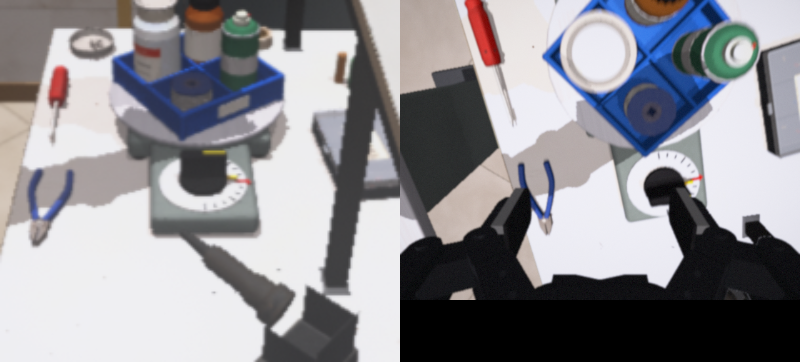

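All three bottles stand upright in their own cells, with the spool in the fourth. The pointer at (235,178) still meets the red mark at (247,182), and the tools are where they were. Handing in.

```bash
python3 -c "
from bench import r
print(r.finish_job())"
```

```text
the job is handed in; nothing more can be done
None
```

The job is handed in at about 25 s: the tare pointer is on the red zero mark, the alcohol bottle, amber bottle and spray can stand upright one to each free cell, and the last pictures show the spool, screwdriver, cutter and dish undisturbed.

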